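# Clamp a polymer sample on the ATR crystal and start its infrared scan

### The job

Take the red plastic plaque from the blue tray and lay it gently and flat, centred over the crystal in the middle of the spectrometer's steel disc, then swing the clamp arm clockwise over it until it meets its stop. Turn the black pressure knob clockwise until you feel the tip meet the plaque, and then a quarter turn more so that it is held firmly; do not overtighten it, for that cracks the crystal. Finally press the green scan button and let go, leaving the plaque clamped and the other plaques, the flask and the bottle undisturbed.

Things in the scene. Friction and masses are not known exactly. Their poses are not given: they have to be found in the camera images.
- plaque_red: the sample: red moulded plastic plaque, 90 x 36 x 8 mm, about 35 g, loose, lying flat in the tray. Origin at the centre of its underside, x along its 90 mm length, y along its 36 mm width, z up
- plaque_white: a white plaque of the same size, loose in the tray; leave it alone. Axes as for the red one
- plaque_green: a green plaque of the same size, loose in the tray; leave it alone. Axes as for the red one
- tray: blue shallow tray, fixed, 135 mm (its x) x 235 mm (its y), floor 3 mm thick, rim 9 mm high. The plaques lie side by side on its floor, 72 mm apart along its y, in any order, lengths roughly along its x. Origin at the centre of its underside
- crystal (a point): top centre of the small crystal, flush in the middle of a flat steel disc 112 mm in diameter on top of the spectrometer; the disc's top is 89 mm above the bench, 4 mm above the case. Axes are the spectrometer's, z up
- pivot (a point): the vertical axis of the clamp arm at the arm's top face, 162 mm above the bench. It lies 120 mm to -y of the crystal, on a fixed steel column 30 mm in diameter
- clamp (a joint): angle of the clamp arm about the pivot, rad: 0 at its stop, when the arm points along the spectrometer's +y and the tip is exactly over the crystal; it grows as the arm swings anticlockwise (seen from above) out over the front of the case, towards the robot. It starts at 1.25 to 1.6 and stays where it is left; about 0.35 N m moves it
- clamp_mid (a point): on the arm's top face and centre line, 75 mm from the pivot; y of its axes points along the arm, away from the pivot, z up. The arm is a light-grey straight beam 28 mm wide, its underside 136 mm and its top 162 mm above the bench, with a round boss 42 mm in diameter at the pivot and another, 120 mm from it, that carries screw and knob
- knob_grip (a point): middle of the black round pressure knob, on its vertical axis, 120 mm from the pivot. The knob is 44 mm in diameter and 26 mm high; at its highest its underside is 18 mm above the arm's top. Turned clockwise seen from above, it and the tip sink together, 15 mm per turn (2.4 mm per rad), so it moves down and away from the hand
- screw: the vertical screw on the knob's axis with the sprung steel pressure tip it carries, a flat foot 16 mm in diameter under the arm's outer boss. Tips up to 4 mm apart in length are fitted, so where it meets the plaque must be felt: the gap to a plaque on the disc starts at 2 to 7 mm. On meeting it the tip presses with 15 N, then 25 N more per rad of the knob. Origin 193 mm below the knob's middle
- scan (a joint): travel of the green scan button, m: 0 when up, 0.006 when fully pressed; it springs back. Fully down takes 5 N
- scan_top (a point): top centre of the green round scan button, 28 mm in diameter, which is pressed straight down; it stands on the case near its front, 95 mm to -x and 112 mm to +y of the crystal
- flask: clear glass conical flask, 112 mm high, 76 mm wide at the base, standing loose on the bench; leave it alone. Origin at the centre of its underside
- reagent: white plastic bottle with a black cap, 115 mm high, 60 mm in diameter, standing loose on the bench; leave it alone. Origin at the centre of its underside
- spectrometer: fixed light-grey case, 290 mm (x) x 320 mm (y), top face 85 mm above the bench; front towards -x. Origin on the bench under the crystal: the case reaches 130 mm to -x, 160 mm to +x, 150 mm to +y and 170 mm to -y of it. A hump 20 mm high on top begins 97 mm to +x of it
- knob (a joint): angle of the knob, rad: 0 at its highest, growing clockwise seen from above, to 6.3. It starts at 0 to 0.3 and stays where it is left. It takes about 0.2 N m (friction) while the tip is free, and 0.0024 N m more for each newton the tip presses: about 0.036 N m at once when it meets the plaque. Turning it clockwise presses the arm against its stop
There are look-alikes about, which are no part of the job. Of the things like the plaque_red, leave any that is yellow; of the rest the larger one is meant.

How it is judged:
On the way, in this order (a step that is already met when the one before it is completed fails the run):
1. the red plaque lies flat on the disc over the crystal, let go (horizontal distance between plaque_red and crystal below 0.013 m and z of plaque_red in the frame of crystal below 0.003 m and angle between plaque_red's own z axis and vertical below 0.06 rad and contact force between the fingers and plaque_red below 0.2 N), for 0.2 s.
2. the clamp arm stands against its stop over the plaque (value of joint clamp below 0.035 rad and horizontal distance between plaque_red and crystal below 0.016 m), for 0.1 s.
3. the pressure tip bears firmly on the plaque (28 N or more) (contact force between screw and plaque_red above 28 N), for 0.3 s.
4. with the plaque clamped, the scan button is pressed (value of joint scan above 0.004 m and contact force between screw and plaque_red above 28 N), for 0.03 s.
At the end, for the whole second after the job is handed in: the red plaque lies flat on the disc, its centre within 16 mm of the crystal (13 mm when first laid down), the arm is within 0.035 rad of its stop, the tip presses the plaque with 28 to 72 N (about 0.6 to 2.4 rad of the knob after first contact) and the scan button, having been pressed, is up again (all of step 2 and z of plaque_red in the frame of crystal below 0.003 m and angle between plaque_red's own z axis and vertical below 0.06 rad and linear speed of plaque_red below 0.02 m/s and contact force between screw and plaque_red between 28 and 72 N and value of joint scan below 0.002 m); the robot touches nothing.
It fails at once if the tip was overtightened: more than 90 N on the plaque (contact force between screw and plaque_red above 90 N).
It fails at once if the red plaque was dropped or thrown: faster than 0.5 m/s while not held (a fall of 13 mm) (linear speed of plaque_red above 0.5 m/s and contact force between the fingers and plaque_red below 0.05 N).
It fails at once if another plaque was moved by more than 20 mm (distance of any of plaque_white, plaque_green from where it was at the start of the episode above 0.02 m).
It fails at once if the flask or the bottle was moved by more than 20 mm or tipped (distance of any of flask, reagent from where it was at the start of the episode above 0.02 m or angle between any of flask, reagent's own z axis and vertical above 0.35 rad).
It also fails if it takes over 72 s, if anything falls off the work surface, if the arm or the gripper's body presses on something with over 40 N, if the wrist force passes 120 N, or if a joint passes its speed limit or range.

### The arm

A 6-joint arm with a two-finger parallel gripper is mounted at the origin on the work surface. World frame = base frame: x ahead of the robot, y to its left, z up, the work surface at z = 0. Lengths are in m, angles in rad, forces in N, time in s.
With the tool pointing down it reaches from about 0.35 to 0.975 m from the base axis. Payload 4.9 kg.
Tool frame: the origin (TCP) lies between the finger pads; the fingertips stand 19 mm ahead of it and the grasp point (between the pads) is the TCP; z points along the fingers, y is the line along which they close (so a half turn about z gives the same grasp; the last joint's range is limited). The gripper opens to 85 mm and grips with 20 to 120 N. Pads are 22 mm wide; open, the fingers measure 114 mm over their backs; the gripper's body (76 mm by 85 mm) begins 54 mm behind the grasp point. The pads swing forward as they close: fully open they stand 13 mm farther back than shut.
Start: joints at [-1.292, 0.053, 1.613, -0, 1.476, -0.119], TCP at [0.242, -0.576, 0.25] pointing down, gripper open.
Joint ranges: [-3.01, 3.01], [-1.01, 2.22], [0.06, 2.58], [-1.02, 4.17], [0.09, 2.62], [-3.14, 3.14]. Speed limits (rad/s): [2.57, 2.57, 3.14, 3.14, 3.14, 3.14].

### API

Orientations are given as a rotation vector (axis times angle).
In Python, from station import ctrl gives the robot as it stands. The module is installed in compiled form; this text tells all that it offers.
- The arm moves only by the tool servo_tool, never from a script. Its argument "increments" is a list that holds one entry, the list of rows, each a list of 5 numbers: the finger opening in cm, from 0 to 8.54, then the shift along the tool's x, y, z in cm, then the turn about the tool's z in degrees. A call has 1 to 5 rows; each row is the pose to reach, as a shift and turn from the pose commanded when the call began, along the tool's axes at that moment; what a row does not reach only later rows make up. A row lasts 1/10 s, in which the tool goes at most 50 mm and 8.59 degrees, less where a joint would pass 70% of its speed; a pose out of reach is approached as far as the arm can. A call with a gripper value outside its range is refused whole. The fingers move at their own pace and stop on an object; "newtons" is the grip in N (left out, the last holds). Time passes only in rows, so rows that repeat a pose let the fingers close. It gives the time, the measured TCP pose, the force, the opening and the grip force at its end, in the units of the state.
- ctrl.get_obs(): the state, without advancing time (a new reading comes with each control period).
- ctrl.get_image(name): name is "side" or "top" or "wrist"; returns a dict with "img" (384x512x3 uint8, red, green, blue), "fx", "fy", "cx", "cy" (pixels), "rvec" (rotation vector, rad) and "tvec" (3), from world to camera coordinates, as OpenCV has them; the wrist camera has in their place "mount" (4x4, takes a point from camera to tool coordinates, whose origin is the TCP and whose axes are the flange's). Camera axes: x right, y down, z forward; pixel columns grow to the right and rows downward; lengths in m; the calibration is good to about 2 mm. A picture is of the moment at which its call begins: read the wrist's pose just before it. There is no depth.
- ctrl.finish_job(): hands the job in; it is judged then, once.
The state is a dict: "t": time; "q": joint angles; "dq": joint speeds; "effort": joint torques, N m; "tool_pos": TCP position; "tool_rot": TCP orientation; "contact_force": force on the tool from outside, world axes, zero at the start; "wrist_torque": the same for the moment, N m; "opening": finger opening in m; "grip_force": force on a finger pad.
Only numpy, scipy, OpenCV 4.12 (cv2) and the standard library are available. Lean on these libraries where they do the work, as an engineer would, in place of code of your own. Each camera call takes 0.05 s, during which the arm holds its last target. There are 200 camera calls.

## Working session

There is one attempt and no reset: what is moved stays moved. The work goes in short steps, Python scripts to look and compute and a tool call to move; the robot and the scene stay as the last step left them, time stands still between calls to the robot, and variables do not carry over. Pictures are saved under pics/ and viewed, at most 10 in all, crops included, and the job is handed in when it is done.

Besides the shell and the picture viewer there is one more tool, called after "Emit:" as a command line: name --argument value ..., lists and objects as JSON in quotes. servo_tool: Moves the arm, as the interface text tells. Its arguments: {"type":"object","properties":{"increments":{"type":"array"},"newtons":{"type":"number"}},"required":["increments"]}

```bash
mkdir -p pics; cat > h.py <<'E'
import numpy as np, cv2
from scipy.spatial.transform import Rotation as R
from station import ctrl
def grab(n):
    o=ctrl.get_obs(); d=ctrl.get_image(n)
    K=np.array([[d["fx"],0,d["cx"]],[0,d["fy"],d["cy"]],[0,0,1]])
    if "mount" in d:
        T=np.eye(4); T[:3,:3]=R.from_rotvec(o["tool_rot"]).as_matrix(); T[:3,3]=o["tool_pos"]
        C=T@np.array(d["mount"])
    else:
        C=np.eye(4); r=R.from_rotvec(np.ravel(d["rvec"])).as_matrix(); C[:3,:3]=r.T; C[:3,3]=-r.T@np.ravel(d["tvec"])
    return d["img"],K,C
def ray(K,C,uv,z):
    v=C[:3,:3]@np.linalg.inv(K)@np.array([uv[0],uv[1],1.]); return C[:3,3]+v*(z-C[2,3])/v[2]
def proj(K,C,p):
    q=C[:3,:3].T@(np.array(p)-C[:3,3]); q=K@q; return q[:2]/q[2]
def save(n,img): cv2.imwrite(f"pics/{n}.png",cv2.cvtColor(img,cv2.COLOR_RGB2BGR))
E
python3 - <<'E'
from h import *
o=ctrl.get_obs(); print(o)
a,K,C=grab("top"); print(K,C); b,K,C=grab("side"); print(C)
save("top0",cv2.resize(a,(800,600))); save("side0",cv2.resize(b,(800,600)))
E
```

```text
{'t': 0.0, 'q': array([-1.29198546e+00,  5.33836479e-02,  1.61429861e+00, -7.88053103e-07,
        1.47598721e+00, -1.19018398e-01]), 'dq': array([-4.71589843e-04, -7.22181994e-04,  1.73050219e-03,  2.94183352e-04,
       -8.75307147e-05,  3.96819354e-04]), 'effort': array([ 2.68477903e-03, -3.93677437e+01, -3.70173275e+01, -8.13485258e-06,
        7.04422957e-03, -6.60351390e-06]), 'tool_pos': array([ 0.24196441, -0.57563043,  0.24904361]), 'tool_rot': array([-3.07761623e+00, -6.20386975e-01,  2.61420122e-04]), 'contact_force': array([0.09180436, 0.10522077, 0.35993335]), 'wrist_torque': array([ 0.00438003, -0.07099667,  0.03890261]), 'grip_force': 0.0, 'opening': 0.08569493999536068}
[[362.53664523   0.         252.31544076]
 [  0.         362.53664523 175.20453327]
 [  0.           0.           1.        ]] [[ 0.02839967 -0.9981418   0.05391117  0.50633728]
 [-0.99958931 -0.02815148  0.00535759 -0.02073436]
 [-0.00382996 -0.05404118 -0.99853136  1.3453809 ]
 [ 0.          0.          0.          1.        ]]
[[ 0.94440435 -0.2472879   0.21667746  0.32868612]
 [-0.32875    -0.72002246  0.61113918 -0.81326677]
 [ 0.00488531 -0.64839522 -0.76128824  1.0964693 ]
 [ 0.          0.          0.          1.        ]]
```

View pics/top0.png

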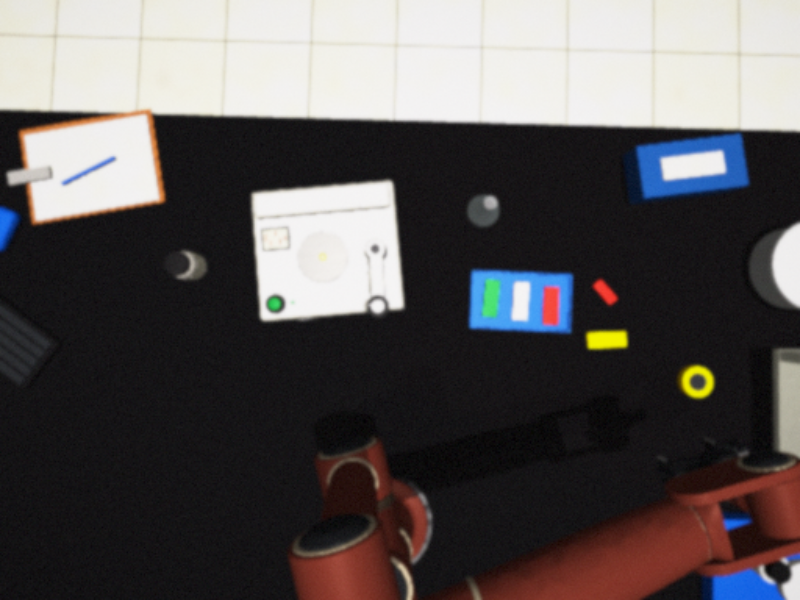

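View pics/side0.png

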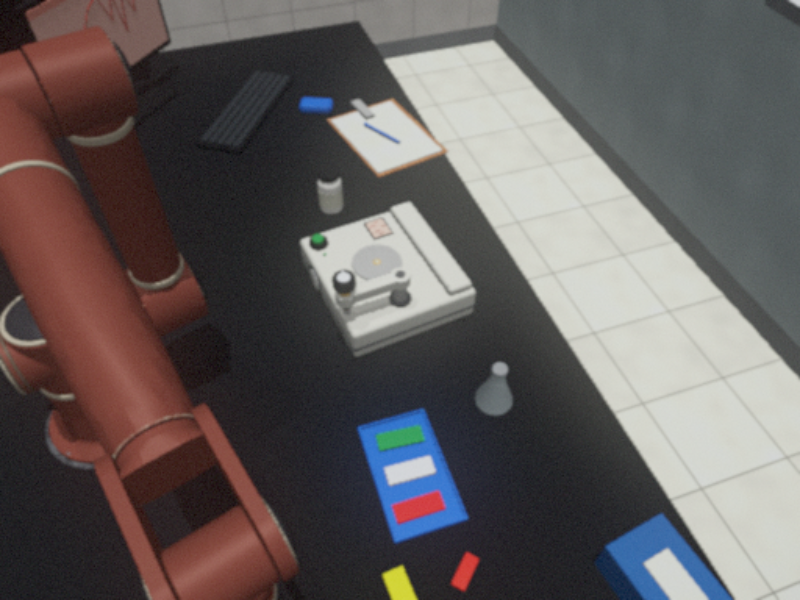

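The top picture (800x600) shows the spectrometer with its disc at (322,256), the knob at (377,305), the green button at (275,303) and the tray at (521,301). Three things could be the sample: a red plaque in the tray at (551,305), a smaller red piece outside it at (605,292), and a yellow plaque at (607,340). The one in the tray fits, since it is the larger red one and lies in the tray.

```bash
cat >> h.py <<'E'
def blobs(img,lo,hi,amin=15):
    h=cv2.cvtColor(img,cv2.COLOR_RGB2HSV); m=cv2.inRange(h,np.array(lo),np.array(hi))
    if lo[0]==0: m|=cv2.inRange(h,np.array([172,lo[1],lo[2]]),np.array([179,hi[1],hi[2]]))
    c,_=cv2.findContours(m,cv2.RETR_EXTERNAL,cv2.CHAIN_APPROX_NONE)
    return sorted([x for x in c if cv2.contourArea(x)>=amin],key=cv2.contourArea,reverse=True)
def rect(K,C,c,z):
    p=np.array([ray(K,C,u,z)[:2] for u in c.reshape(-1,2)],np.float32)
    (x,y),(w,h),a=cv2.minAreaRect(p)
    if w<h: w,h,a=h,w,a+90
    return np.round([x,y,w,h,(a+90)%180-90],4)
E
python3 - <<'E'
from h import *
a,K,C=grab("top")
for n,lo,hi,z in [("red",(0,150,120),(8,255,255),.011),("green",(40,100,60),(85,255,255),.011),("yellow",(20,60,120),(35,255,255),.089),("blue",(100,120,80),(125,255,255),.009)]:
    for c in blobs(a,lo,hi,4)[:6]: print(n,c.reshape(-1,2).mean(0).round(1),cv2.contourArea(c),rect(K,C,c,z))
g=[c for c in blobs(a,(40,100,60),(85,255,255)) if c[:,0,0].mean()<250]
print("button",rect(K,C,g[0],.1))
h=cv2.cvtColor(a,cv2.COLOR_RGB2HSV); m=cv2.inRange(h,np.array([0,0,130]),np.array([179,60,255]))
m[:, :155]=0;m[:,270:]=0;m[:110]=0;m[215:]=0
c=max(cv2.findContours(m,0,1)[0],key=cv2.contourArea); print("case",rect(K,C,c,.085))
save("crop1",np.hstack([cv2.resize(a[160:230,290:410],(400,233),interpolation=2),cv2.resize(a[110:210,155:265],(256,233),interpolation=2)]))
E
```

```text
red [401.7 363.4] 2091.0 [ -0.0992  -0.5575   0.4239   0.0997 -64.0799]
red [218.9 369. ] 1077.0 [ -0.1226   0.0925   0.1465   0.1203 -78.1828]
red [479.8 323.3] 1044.5 [ 4.97000e-02 -8.59300e-01  2.55600e-01  1.50000e-01 -7.27424e+01]
red [485.2 357.6] 210.5 [-5.3400e-02 -8.6480e-01  2.0040e-01  2.0400e-02 -7.2518e+01]
red [266.9 335.1] 183.0 [ 1.8000e-03 -8.3400e-02  1.2540e-01  3.6100e-02  9.8567e+00]
red [352.1 195.2] 166.5 [ 0.516  -0.3815  0.081   0.0293  0.7429]
green [313.9 190.3] 183.5 [ 0.5286 -0.2414  0.0864  0.0333 -4.5661]
green [175.2 194.1] 51.5 [ 5.01200e-01  2.68800e-01  2.96000e-02  2.94000e-02 -8.83704e+01]
yellow [446. 244.] 322.0 [ 3.56800e-01 -6.84500e-01  6.84000e-02  6.84000e-02 -8.99381e+01]
yellow [388.  217.1] 256.0 [ 4.41500e-01 -4.85300e-01  8.95000e-02  3.77000e-02 -8.83622e+01]
blue [333.  192.3] 2502.0 [ 0.5242 -0.3118  0.2441  0.1443 89.061 ]
blue [442.4 105.9] 2328.5 [  0.8569  -0.7146   0.2585   0.1322 -81.2363]
blue [476.1 376.2] 618.0 [-1.08800e-01 -8.39600e-01  1.64100e-01  6.61000e-02 -8.82621e+01]
blue [  3.6 145. ] 202.5 [0.6621 0.9067 0.1049 0.041  3.7871]
blue [471.2 333.9] 93.0 [ 2.5300e-02 -8.1840e-01  6.1300e-02  2.8200e-02 -8.8292e+01]
blue [ 56.3 108.9] 15.5 [ 8.0630e-01  7.2520e-01  1.2920e-01  3.4000e-03 -6.1289e+01]
button [ 5.01500e-01  2.49400e-01  2.76000e-02  2.74000e-02 -8.83707e+01]
case [  0.6218   0.1386   0.3214   0.2956 -83.3256]
```

View pics/crop1.png

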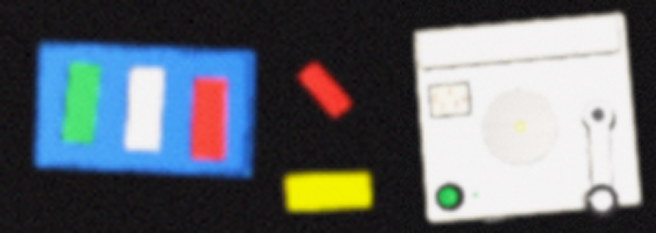

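The crop confirms it: the red plaque in the tray (crop 208,118) is the larger red one, and the smaller one lies loose at (325,90). I'm moving over it now.

Emit:
servo_tool --increments '[[[8,4,-1,0,5],[8,8.5,-2,0,10],[8,13,-3,0,15],[8,17.5,-4,0,20],[8,22,-5,0,22]]]'

```text
t: 0.65
tool_pos: [0.4267, -0.4435, 0.25]
tool_rot: [-3.141, -0.018, 0.0]
contact_force: [0.1, -1.3, -0.5]
opening: 0.0803
grip_force: 0.0
```

```bash
cat >> h.py <<'E'
def to(p,yaw=None,o=None):
    "print tool-axis shift (cm) and turn (deg) to world p, tool-x yaw"
    o=o or ctrl.get_obs(); M=R.from_rotvec(o["tool_rot"]).as_matrix()
    cur=np.degrees(np.arctan2(M[1,0],M[0,0]))
    print("pos",o["tool_pos"].round(4),"yaw",cur.round(2),"shift",(M.T@(np.array(p)-o["tool_pos"])*100).round(2),"turn",None if yaw is None else round(cur-yaw,2),"t",round(o["t"],2),"F",o["contact_force"].round(1))
E
python3 - <<'E'
from h import *
to([.516,-.3815,.2],0.7); d=ctrl.get_image("wrist"); print(d["mount"])
E
```

```text
pos [ 0.4267 -0.4435  0.25  ] yaw 0.64 shift [ 9.  -6.1  5. ] turn -0.06 t 0.65 F [ 0.1 -1.3 -0.5]
[[ 1.47882559e-04 -9.49802642e-01 -3.12849674e-01  8.00540797e-02]
 [ 9.99999741e-01  3.60619000e-04 -6.22133808e-04  9.14042159e-04]
 [ 7.03723872e-04 -3.12849501e-01  9.49802450e-01 -1.23889097e-01]
 [ 0.00000000e+00  0.00000000e+00  0.00000000e+00  1.00000000e+00]]
```

Emit:
servo_tool --increments '[[[5,3,-2,1.5,0],[5,6,-4,3,0],[5,9,-6.1,5,0],[5,9,-6.1,5,0]]]'

```text
t: 1.1
tool_pos: [0.5157, -0.3787, 0.1959]
tool_rot: [-3.136, -0.029, 0.006]
contact_force: [-0.7, 0.2, -0.4]
opening: 0.0502
grip_force: 0.0
```

```bash
python3 - <<'E'
from h import *
a,K,C=grab("wrist")
for c in blobs(a,(0,150,100),(8,255,255),200)[:3]: 
    r=rect(K,C,c,.011); print(c.reshape(-1,2).min(0),c.reshape(-1,2).max(0),r)
    to([r[0],r[1],.022],r[4])
save("w1",a)
E
```

```text
[239 121] [277 211] [ 0.5156 -0.3854  0.0883  0.0343 -0.9314]
pos [ 0.5149 -0.3805  0.1976] yaw 0.99 shift [ 0.13  0.54 17.55] turn 1.92 t 1.15 F [-0.4  0.5  0.7]
[367 100] [424 165] [ 5.51900e-01 -5.11600e-01  6.12000e-02  2.52000e-02  4.21605e+01]
pos [ 0.5149 -0.3805  0.1976] yaw 0.99 shift [ 3.54 13.22 17.5 ] turn -41.17 t 1.15 F [-0.4  0.5  0.7]
```

View pics/w1.png

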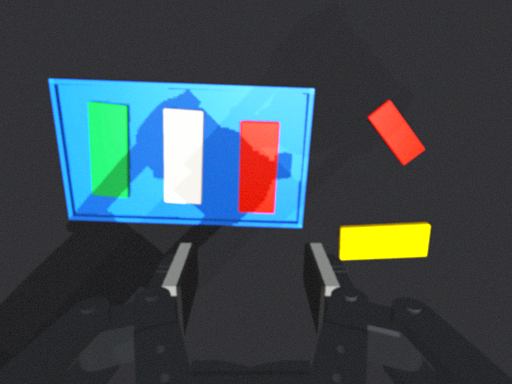

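The wrist picture shows the red plaque in the tray at about (259,167), clear of the white one and the rim. The arm was still settling, so I'm measuring again.

```bash
python3 - <<'E'
from h import *
grab("wrist");grab("wrist");a,K,C=grab("wrist")
c=blobs(a,(0,150,100),(8,255,255),200)[0]
r=rect(K,C,c,.011); print(r); to([r[0],r[1],.022],r[4])
E
```

```text
[ 0.5163 -0.3851  0.0883  0.0344 -1.1422]
pos [ 0.5143 -0.3835  0.2009] yaw 0.76 shift [ 0.19  0.15 17.89] turn 1.9 t 1.3 F [-0.1  0.4  0.5]
```

Emit:
servo_tool --increments '[[[5,0.05,0.1,4,1],[5,0.1,0.2,8,1.9],[5,0.1,0.2,12,1.9],[5,0.1,0.2,15,1.9],[5,0.1,0.2,15,1.9]]]'

```text
t: 1.8
tool_pos: [0.5121, -0.3833, 0.0456]
tool_rot: [-3.135, 0.033, 0.011]
contact_force: [-0.7, 0.9, -0.1]
opening: 0.0498
grip_force: 0.0
```

```bash
python3 - <<'E'
from h import *
for i in range(3): grab("side")
to([.5163,-.3851,.022],-1.14)
a,K,C=grab("wrist"); save("w2",a)
for c in blobs(a,(0,150,100),(8,255,255),200)[:2]: print(c.reshape(-1,2).min(0),c.reshape(-1,2).max(0),rect(K,C,c,.011))
E
```

```text
pos [ 0.5165 -0.3864  0.0529] yaw -1.17 shift [-0.03 -0.14  3.09] turn -0.03 t 1.95 F [-0.3  0.5  0.3]
[211 155] [280 304] [ 0.5165 -0.3851  0.0893  0.0351 -0.773 ]
[436 108] [511 216] [ 5.53500e-01 -5.09300e-01  5.98000e-02  2.42000e-02  4.19629e+01]
```

Emit:
servo_tool --increments '[[[5,0,-0.1,1,0],[5,0,-0.1,2,0],[5,0,-0.1,2.8,0],[5,0,-0.1,2.8,0],[5,0,-0.1,2.8,0]]]'

```text
t: 2.5
tool_pos: [0.5155, -0.3833, 0.0216]
tool_rot: [-3.141, 0.03, 0.001]
contact_force: [0.2, 0.1, -0.4]
opening: 0.05
grip_force: 0.0
```

Emit:
servo_tool --increments '[[[5,0,0,0.2,0],[5,0,0,0.2,0],[5,0,0,0.4,0],[5,0,0,0.4,0]]]'

```text
t: 2.9
tool_pos: [0.5161, -0.3839, 0.0191]
tool_rot: [3.141, -0.03, 0.001]
contact_force: [-0.7, 0.4, 3.3]
opening: 0.0499
grip_force: 1.5
```

Emit:
servo_tool --increments '[[[5,0,0,-0.3,0],[3,0,0,-0.3,0],[2.5,0,0,-0.3,0],[2.5,0,0,-0.3,0],[2.5,0,0,-0.3,0]]]' --newtons 40

```text
t: 3.4
tool_pos: [0.5162, -0.384, 0.0219]
tool_rot: [3.141, -0.03, 0.001]
contact_force: [-0.3, 0.2, 5.0]
opening: 0.0345
grip_force: 40.5
```

Emit:
servo_tool --increments '[[[2.5,0,0,-2,0],[2.5,0,0,-6,0],[2.5,0,0,-11,0],[2.5,0,0,-16,0],[2.5,0,0,-21,0]]]'

```text
t: 3.9
tool_pos: [0.5151, -0.383, 0.232]
tool_rot: [-3.14, 0.03, 0.002]
contact_force: [0.0, -0.3, -0.1]
opening: 0.0348
grip_force: 40.0
```

Emit:
servo_tool --increments '[[[2.5,0,0,-4,0],[2.5,0,0,-5,0],[2.5,0,0,-5,0]]]'

```text
t: 4.2
tool_pos: [0.5163, -0.3841, 0.2833]
tool_rot: [3.139, -0.03, 0.004]
contact_force: [0.5, 0.1, -0.6]
opening: 0.0348
grip_force: 40.0
```

```bash
python3 - <<'E'
from h import *
to([.608,.148,.27],6.2); print(ctrl.get_obs()["opening"])
E
```

```text
pos [ 0.5163 -0.3841  0.2833] yaw -1.11 shift [  8.14 -53.38   1.22] turn -7.31 t 4.2 F [ 0.5  0.1 -0.6]
0.034777302594004446
```

Emit:
servo_tool --increments '[[[2.5,0.5,-4,0,-1],[2.5,1,-9,0,-2],[2.5,2,-14,0,-4],[2.5,3,-19,0,-6],[2.5,4,-24,0,-7.3]]]'

```text
t: 4.7
tool_pos: [0.5584, -0.1452, 0.277]
tool_rot: [-3.134, -0.17, 0.009]
contact_force: [1.0, 0.5, -0.2]
opening: 0.0343
grip_force: 40.0
```

```bash
python3 - <<'E'
from h import *
to([.56,.148,.28],6.2)
E
```

```text
pos [ 0.5584 -0.1452  0.277 ] yaw 6.23 shift [  3.34 -29.13  -0.23] turn 0.03 t 4.7 F [ 1.   0.5 -0.2]
```

Emit:
servo_tool --increments '[[[2.5,0.5,-5,0,0],[2.5,1,-10,0,0],[2.5,2,-15,0,0],[2.5,2.5,-20,0,0],[2.5,3,-24,0,0]]]'

```text
t: 5.2
tool_pos: [0.5618, 0.0967, 0.277]
tool_rot: [-3.137, -0.171, 0.01]
contact_force: [1.2, 0.5, -0.4]
opening: 0.0347
grip_force: 40.1
```

Emit:
servo_tool --increments '[[[2.5,0,-3,0,0],[2.5,0,-5,0,0],[2.5,0,-5,0,0],[2.5,0,-5,0,0]]]'

```text
t: 5.6
tool_pos: [0.5572, 0.1438, 0.2782]
tool_rot: [3.136, 0.171, -0.007]
contact_force: [0.3, -0.4, -0.4]
opening: 0.0347
grip_force: 40.1
```

```bash
python3 - <<'E'
from h import *
for i in range(4): grab("side")
to([.608,.148,.108],6.2)
a,K,C=grab("wrist"); save("w3",a)
for n,lo,hi,z in [("red",(0,150,80),(8,255,255),.275),("green",(40,100,40),(85,255,255),.1),("yellow",(18,60,80),(38,255,255),.089)]:
    for c in blobs(a,lo,hi,6)[:3]: print(n,c.reshape(-1,2).mean(0),rect(K,C,c,z))
E
```

```text
pos [0.5582 0.1429 0.2805] yaw 6.1 shift [5.020e+00 1.000e-02 1.725e+01] turn -0.1 t 5.8 F [-0.  -0.7  0.4]
red [250.16129032 253.77217742] [0.5618 0.1425 0.0876 0.0345 6.1079]
green [138.42352941 215.28235294] [  0.5009   0.2471   0.0324   0.0289 -26.7136]
green [179.35294118 209.23529412] [0.5117 0.2068 0.0064 0.0049 2.4335]
yellow [252.03846154 113.75      ] [ 6.09500e-01  1.46100e-01  1.67000e-02  1.63000e-02 -8.38883e+01]
yellow [389.47169811 261.64150943] [ 4.70900e-01 -1.66000e-02  2.65000e-02  8.20000e-03 -4.37885e+01]
```

View pics/w3.png

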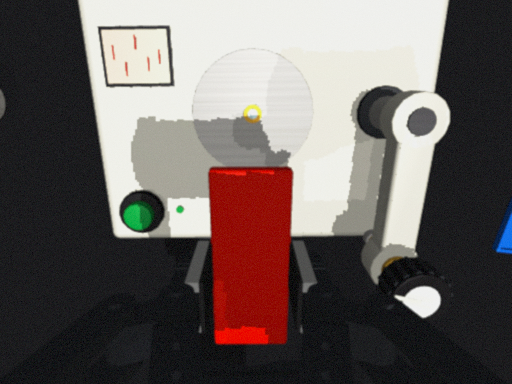

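The wrist picture shows the red plaque held square in the fingers at (250,254). The crystal is at (252,113) in the disc, the button at (138,215) and the clamp knob at (415,290), well off to the right.

Emit:
servo_tool --increments '[[[2.5,2.5,0.1,2,0],[2.5,5.1,0.2,5,0],[2.5,5.1,0.2,9,0],[2.5,5.1,0.2,12.5,0],[2.5,5.1,0.2,15,0]]]'

```text
t: 6.35
tool_pos: [0.6082, 0.1465, 0.1281]
tool_rot: [3.137, 0.168, -0.006]
contact_force: [0.4, 0.5, -1.2]
opening: 0.0349
grip_force: 40.1
```

```bash
python3 - <<'E'
from h import *
for i in range(4): grab("side")
to([.609,.146,.108],6.2)
a,K,C=grab("wrist"); save("w4",a)
for n,lo,hi,z in [("red",(0,150,80),(8,255,255),.119),("green",(40,100,40),(85,255,255),.1)]:
    for c in blobs(a,lo,hi,6)[:1]: print(n,c.reshape(-1,2).mean(0),rect(K,C,c,z))
E
```

```text
pos [0.6094 0.147  0.1316] yaw 6.15 shift [-0.05  0.09  2.36] turn -0.05 t 6.55 F [-0.3  0.2 -0.3]
red [250.41902834 252.76315789] [0.6091 0.146  0.0917 0.0359 6.1911]
green [138.52941176 369.52941176] [ 5.19400e-01  2.03200e-01  6.10000e-03  2.20000e-03 -3.53151e+01]
```

Emit:
servo_tool --increments '[[[2.5,0,0,0.8,0],[2.5,0,0,1.6,0],[2.5,0,0,2.0,0],[2.5,0,0,2.2,0],[2.5,0,0,2.2,0]]]'

```text
t: 7.1
tool_pos: [0.6089, 0.1475, 0.1088]
tool_rot: [3.137, 0.17, -0.001]
contact_force: [-1.3, 0.5, -0.3]
opening: 0.0347
grip_force: 40.1
```

Emit:
servo_tool --increments '[[[2.5,0,0,0.1,0],[2.5,0,0,0.2,0],[2.5,0,0,0.2,0],[2.5,0,0,0.2,0]]]'

```text
t: 7.5
tool_pos: [0.6094, 0.1476, 0.1079]
tool_rot: [-3.137, -0.17, -0.001]
contact_force: [-1.4, -0.1, 3.7]
opening: 0.0348
grip_force: 40.4
```

Emit:
servo_tool --increments '[[[3.8,0,0,0,0],[4.4,0,0,0,0],[5.5,0,0,0,0],[5.5,0,0,0,0],[5.5,0,0,0,0]]]'

```text
t: 8.0
tool_pos: [0.6091, 0.1475, 0.1072]
tool_rot: [-3.137, -0.17, 0.0]
contact_force: [0.5, 0.1, 0.5]
opening: 0.055
grip_force: 0.0
```

Emit:
servo_tool --increments '[[[5.5,0,0,-2,0],[5.5,0,0,-6,0],[5.5,0,0,-11,0],[5.5,-2.5,0,-15,0],[5.5,-5,0,-17,0]]]'

```text
t: 8.5
tool_pos: [0.5607, 0.1422, 0.2827]
tool_rot: [-3.136, -0.17, -0.011]
contact_force: [0.7, 0.5, 0.1]
opening: 0.055
grip_force: 0.0
```

```bash
python3 - <<'E'
from h import *
for i in range(4): grab("side")
to([.56,.05,.3],6.2)
a,K,C=grab("wrist"); save("w5",a)
for n,lo,hi,z in [("red",(0,150,80),(8,255,255),.097),("green",(40,100,40),(85,255,255),.1)]:
    for c in blobs(a,lo,hi,6)[:2]: print(n,c.reshape(-1,2).mean(0),rect(K,C,c,z))
print("pivot",ray(K,C,(421,121),.162))
E
```

```text
pos [0.5595 0.1421 0.2777] yaw 6.19 shift [-0.94  9.16 -2.23] turn -0.01 t 8.7 F [ 0.1 -0.2 -0.4]
red [250.26642336 113.63868613] [0.6093 0.1469 0.0876 0.0347 6.3646]
green [136.79761905 217.66666667] [ 5.00900e-01  2.46500e-01  3.28000e-02  2.80000e-02 -4.01952e+01]
green [178.23529412 211.70588235] [ 5.11700e-01  2.06600e-01  6.70000e-03  5.50000e-03 -3.88391e+01]
pivot [0.62539304 0.02724962 0.162     ]
```

View pics/w5.png

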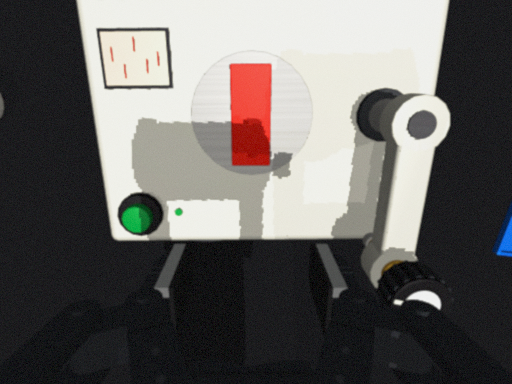

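The wrist picture shows the red plaque flat and let go, centred on the disc at (250,114). The pivot is at (421,121) and the arm runs down to the knob at (420,290).

```bash
cat >> h.py <<'E'
YAW=np.radians(6.25); RS=np.array([[np.cos(YAW),-np.sin(YAW)],[np.sin(YAW),np.cos(YAW)]])
CR=np.array([.609,.1463]); PV=CR+RS@[0,-.12]
def pusher(th,r,d): return PV+RS@(r*np.array([-np.sin(th),np.cos(th)])-d*np.array([np.cos(th),np.sin(th)]))
E
python3 - <<'E'
from h import *
a,K,C=grab("wrist"); to([.56,.05,.3],6.2)
piv=ray(K,C,(421,122),.162)[:2]; print(piv,PV)
for u,z in [((409,200),.162),((424,301),.206)]:
    p=ray(K,C,u,z)[:2]; v=RS.T@(p-PV); print(p,v,np.linalg.norm(v),np.arctan2(-v[0],v[1]))
g=cv2.cvtColor(a,cv2.COLOR_RGB2GRAY); print(g[200,370:440]); print(ctrl.get_obs()["q"].round(2))
p=pusher(1.45,.07,.055);to([*p,.25],6.2)
E
```

```text
pos [0.5592 0.142  0.2753] yaw 6.19 shift [-0.92  9.15 -2.46] turn -0.01 t 8.8 F [-0.2  0.6 -1. ]
[0.62430435 0.02778187] [0.62206402 0.02701324]
[0.56643055 0.02124088] [-0.05593123  0.00031859] 0.055932133849981185 1.5651002423924252
[0.50890132 0.01590341] [-0.11369959  0.00127588] 0.11370675299815915 1.559575336670872
[142 146 142 146 142 144 165 182 139  87  77  79  79  79  79  81  79  71
  85 104 148 182 204 222 234 237 239 237 236 239 234 235 236 234 234 235
 233 233 233 233 231 233 234 232 232 232 232 235 230 233 232 233 232 232
 223 178  92  28  25  23  27  31  23  29  33  25  29  32  25  26]
[ 0.12 -0.07  1.7  -0.    1.52  1.58]
pos [0.5592 0.142  0.2753] yaw 6.19 shift [-2.59 16.73  2.54] turn -0.01 t 8.8 F [-0.2  0.6 -1. ]
```

Emit:
servo_tool --increments '[[[4,-0.5,4.5,0,0],[2,-1,9,0,0],[0,-1.5,13.5,0,0],[0,-2.1,17.5,0,0],[0,-2.1,17.5,3,0]]]'

```text
t: 9.3
tool_pos: [0.5597, -0.0389, 0.2497]
tool_rot: [3.134, 0.161, 0.009]
contact_force: [0.3, -0.3, -0.5]
opening: 0.0
grip_force: 0.0
```

Emit:
servo_tool --increments '[[[0,0,0,3,0],[0,0,0,6,0],[0,0,0,8,0],[0,0,0,8,0],[0,0,0,8,0]]]'

```text
t: 9.8
tool_pos: [0.5571, -0.0341, 0.166]
tool_rot: [-3.136, -0.17, 0.004]
contact_force: [0.7, 0.2, 0.4]
opening: 0.0
grip_force: 0.0
```

```bash
python3 - <<'E'
from h import *
o=ctrl.get_obs(); M=R.from_rotvec(o["tool_rot"]).as_matrix()
to([*pusher(1.56,.07,.035),.165],6.2)
for th in np.arange(1.5,-.11,-.1):
    d=.029-.004*(1.5-th)/1.5+ .003*np.sin(2*max(th,0))
    p=np.array([*pusher(th,.07,d),.165]); print(th.round(2),(M.T@(p-o["tool_pos"])*100).round(1)[:2],p.round(3)[:2])
E
```

```text
pos [ 0.5571 -0.0341  0.166 ] yaw 6.19 shift [ 0.08 -1.95  0.1 ] turn -0.01 t 9.8 F [0.7 0.2 0.4]
1.5 [-0.1 -2.9] [ 0.553 -0.005]
1.4 [-0.3 -3.6] [0.55  0.002]
1.3 [-0.4 -4.4] [0.548 0.009]
1.2 [-0.5 -5.1] [0.547 0.016]
1.1 [-0.5 -5.8] [0.546 0.023]
1.0 [-0.4 -6.6] [0.546 0.031]
0.9 [-0.3 -7.3] [0.547 0.039]
0.8 [-0.  -8.1] [0.548 0.046]
0.7 [ 0.3 -8.8] [0.551 0.054]
0.6 [ 0.7 -9.5] [0.554 0.061]
0.5 [  1.2 -10.1] [0.558 0.068]
0.4 [  1.8 -10.7] [0.563 0.074]
0.3 [  2.4 -11.2] [0.569 0.08 ]
0.2 [  3.1 -11.7] [0.575 0.086]
0.1 [  3.8 -12.1] [0.582 0.09 ]
-0.0 [  4.6 -12.4] [0.59  0.094]
-0.1 [  5.3 -12.6] [0.597 0.097]
```

Emit:
servo_tool --increments '[[[0,0,-1.5,0,0],[0,0,-2.2,0,0],[0,-0.1,-2.9,0,0],[0,-0.3,-3.6,0,0],[0,-0.4,-4.4,0,0]]]'

```text
t: 10.3
tool_pos: [0.5502, 0.0084, 0.169]
tool_rot: [3.133, 0.17, 0.008]
contact_force: [3.1, -5.6, -1.0]
opening: 0.0001
grip_force: 2.5
```

Emit:
servo_tool --increments '[[[0,-0.1,-0.7,0,0],[0,-0.1,-1.4,0,0],[0,0,-2.2,0,0],[0,0.1,-2.9,0,0],[0,0.4,-3.7,0,0]]]'

```text
t: 10.8
tool_pos: [0.5515, 0.0451, 0.1705]
tool_rot: [3.132, 0.168, 0.014]
contact_force: [6.7, -9.4, 2.7]
opening: -0.0
grip_force: 0.7
```

Emit:
servo_tool --increments '[[[0,0.3,-0.7,0,0],[0,0.7,-1.4,0,0],[0,1.2,-2.0,0,0],[0,1.8,-2.6,0,0],[0,2.4,-3.1,0,0]]]'

```text
t: 11.3
tool_pos: [0.5706, 0.0771, 0.1699]
tool_rot: [3.129, 0.167, 0.005]
contact_force: [0.8, -17.1, 6.0]
opening: 0.0001
grip_force: 5.2
```

```bash
python3 - <<'E'
from h import *
a,K,C=grab("wrist"); b,_,_=grab("side")
save("w6",np.hstack([cv2.resize(a,(400,300)),cv2.resize(b[110:260,160:360],(400,300))])); o=ctrl.get_obs();print(o["tool_pos"],o["contact_force"],o["wrist_torque"])
E
```

```text
[0.57089476 0.07885589 0.1697724 ] [ 5.30782373e-03 -6.01358949e+00  4.51013249e+00] [-0.45495025  0.04089268 -0.05825771]
```

View pics/w6.png

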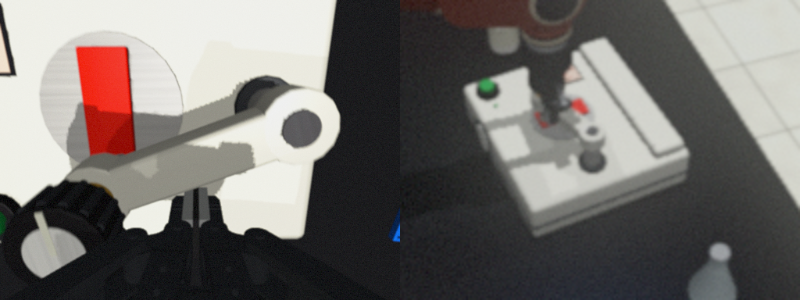

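The left half (wrist) shows the arm nearly round, with the plaque still centred on the disc at (105,97). The gripper's linkage is close to the knob near (125,215), so I'll push at a smaller radius.

Emit:
servo_tool --increments '[[[0,0,0.8,0,0],[0,0.5,1.0,0,0],[0,1.0,1.0,0,0],[0,1.5,1.0,0,0],[0,1.9,1.0,0,0]]]'

```text
t: 11.9
tool_pos: [0.5871, 0.0731, 0.1664]
tool_rot: [-3.134, -0.17, 0.011]
contact_force: [-9.1, 2.8, 4.0]
opening: -0.0
grip_force: 4.0
```

Emit:
servo_tool --increments '[[[0,0.2,0,0,0],[0,0.4,0,0,0],[0,0.4,0,0,0]]]'

```text
t: 12.2
tool_pos: [0.5913, 0.0738, 0.1663]
tool_rot: [-3.134, -0.171, 0.01]
contact_force: [-6.4, 2.7, 2.1]
opening: -0.0002
grip_force: 2.9
```

Emit:
servo_tool --increments '[[[0,0.15,0,0,0],[0,0.3,0,0,0],[0,0.3,0,0,0]]]'

```text
t: 12.5
tool_pos: [0.593, 0.0743, 0.1663]
tool_rot: [-3.134, -0.171, 0.015]
contact_force: [-11.8, 3.6, 4.9]
opening: -0.0001
grip_force: 5.5
```

Emit:
servo_tool --increments '[[[0,0.15,0,0,0],[0,0.3,0,0,0],[0,0.3,0,0,0]]]'

```text
t: 12.8
tool_pos: [0.5932, 0.0744, 0.1663]
tool_rot: [-3.134, -0.171, 0.029]
contact_force: [-22.9, 2.5, 13.3]
opening: -0.0
grip_force: 11.5
```

Emit:
servo_tool --increments '[[[0,-1,0,0,0],[0,-2.5,0,0,0],[0,-3,0,-3,0],[0,-4,0,-7,0],[0,-5,0,-11,0]]]'

```text
t: 13.3
tool_pos: [0.5487, 0.0678, 0.2776]
tool_rot: [-3.137, -0.17, 0.002]
contact_force: [0.3, -0.4, 0.9]
opening: -0.0
grip_force: 0.0
```

```bash
python3 - <<'E'
from h import *
for i in range(4): grab("side")
to([*CR,.28],6.2)
a,K,C=grab("wrist"); save("w7",a); o=ctrl.get_obs(); print(o["q"][5],o["wrist_torque"],o["effort"][5])
for c in blobs(a,(0,150,60),(8,255,255),20)[:3]: print("red",c.reshape(-1,2).mean(0),rect(K,C,c,.097))
E
```

```text
pos [0.5501 0.0677 0.2788] yaw 6.2 shift [ 6.71 -7.17 -0.09] turn -0.0 t 13.5 F [-0.6  0.  -0.6]
1.4507613295392827 [-0.03983018 -0.05702993  0.00843082] 0.0004701717807620298
red [166.87943262  58.76595745] [ 6.38200e-01  1.49600e-01  3.61000e-02  2.88000e-02 -8.42572e+01]
red [174.29906542 135.63551402] [ 5.76800e-01  1.42500e-01  3.53000e-02  2.27000e-02 -8.37892e+01]
```

View pics/w7.png

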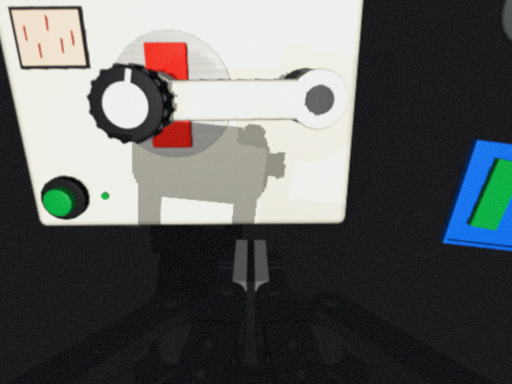

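The wrist picture shows the arm straight along the spectrometer's y, against its stop. The knob is over the disc at (125,103), with the plaque under it at (166,95). Next I move above the knob and wind the wrist back.

Emit:
servo_tool --increments '[[[2,1.5,-1.5,0,-8.5],[4,3,-3,0,-17],[6,4.5,-4.5,0,-25.5],[7,6,-6,0,-34],[7,6.7,-7.2,0,-42.5]]]'

```text
t: 14.05
tool_pos: [0.6083, 0.1472, 0.274]
tool_rot: [-2.857, -1.304, 0.007]
contact_force: [-0.1, 0.1, 0.0]
opening: 0.0697
grip_force: 0.0
```

Emit:
servo_tool --increments '[[[7,0,0,0,-8.5],[7,0,0,0,-17],[7,0,0,0,-25.5],[7,0,0,0,-34],[7,0,0,0,-42.5]]]'

```text
t: 14.55
tool_pos: [0.6075, 0.1464, 0.2741]
tool_rot: [-2.189, -2.249, 0.006]
contact_force: [-0.6, -1.8, -0.0]
opening: 0.0697
grip_force: 0.0
```

Emit:
servo_tool --increments '[[[7,0,0,0,-8.5],[7,0,0,0,-17],[7,0,0,0,-25.5],[7,0,0,0,-34],[7,0,0,0,-42.5]]]'

```text
t: 15.05
tool_pos: [0.6075, 0.1464, 0.2741]
tool_rot: [-1.225, -2.889, 0.003]
contact_force: [0.2, 0.3, 0.3]
opening: 0.0698
grip_force: 0.0
```

Emit:
servo_tool --increments '[[[7,0,0,0,-8.5],[7,0,0,0,-17],[7,0,0,0,-25.5],[7,0,0,0,-34],[7,0,0,0,-42.5]]]'

```text
t: 15.55
tool_pos: [0.6075, 0.1464, 0.2741]
tool_rot: [-0.095, -3.136, 0.001]
contact_force: [-0.9, 0.3, -0.7]
opening: 0.0701
grip_force: 0.0
```

Emit:
servo_tool --increments '[[[7,0,0,0,-8.5],[7,0,0,0,-17],[7,0,0,0,-20],[7,0,0,0,-20],[7,0,0,0,-20]]]'

```text
t: 16.05
tool_pos: [0.6078, 0.1464, 0.2753]
tool_rot: [0.44, -3.108, -0.0]
contact_force: [-0.2, -1.0, -1.1]
opening: 0.0699
grip_force: 0.0
```

```bash
python3 - <<'E'
from h import *
for i in range(3): grab("side")
a,K,C=grab("wrist"); save("w8",a); o=ctrl.get_obs(); print(o["q"].round(3),o["wrist_torque"],o["opening"]); to([*CR,.196])
h=cv2.cvtColor(a,cv2.COLOR_RGB2HSV); m=cv2.inRange(h,np.array([0,0,170]),np.array([179,50,255]))
for c in cv2.findContours(m,0,1)[0]:
    A=cv2.contourArea(c)
    if 200<A<6000: (u,r)=cv2.minEnclosingCircle(c); print(u,r,A,ray(K,C,u,.206))
E
```

```text
[ 0.117  0.04   1.582  0.     1.52  -1.736] [-0.03982888  0.02615994  0.00897301] 0.07013883453054821
pos [0.6082 0.1464 0.2768] yaw -163.83 shift [-0.08 -0.03  8.08] turn None t 16.25 F [ 0.6  0.5 -0.5]
(95.0, 380.125) 14.292252540588379 236.5 [0.76845451 0.07067747 0.206     ]
(7.3947367668151855, 336.0) 14.095564842224121 234.0 [0.74511398 0.00499964 0.206     ]
(505.0, 339.0) 19.924957275390625 486.0 [0.64891733 0.3477037  0.206     ]
(340.5, 232.0) 34.471099853515625 1301.5 [0.60286757 0.20413529 0.206     ]
(393.8152770996094, 160.26596069335938) 111.31163024902344 5330.5 [0.55018031 0.21783444 0.206     ]
```

View pics/w8.png

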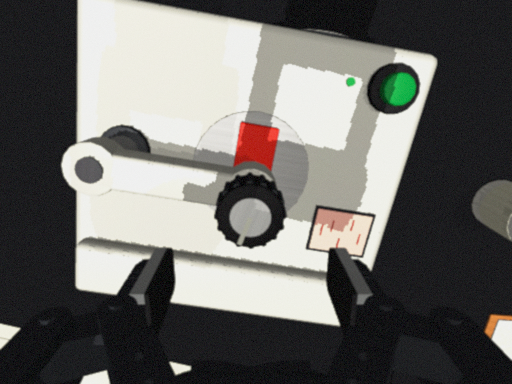

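The wrist picture shows the knob between the open fingers with its top centre at (249,216), the plaque at (257,145) and the button at (398,88).

```bash
python3 - <<'E'
from h import *
a,K,C=grab("wrist")
for z in (.203,.206): print(ray(K,C,(249.5,215.5),z))
to([*CR,.196])
E
```

```text
[0.60954485 0.14553565 0.203     ]
[0.60835833 0.14519661 0.206     ]
pos [0.6082 0.1464 0.2771] yaw -163.83 shift [-0.07 -0.03  8.11] turn None t 16.3 F [ 0.5  1.  -0.4]
```

Aligned, so I descend, grip and read the torque baseline.

Emit:
servo_tool --increments '[[[7,-0.1,0,2.5,0],[7,-0.1,0,5,0],[7,-0.1,0,7,0],[7,-0.1,0,8,0],[7,-0.1,0,8,0]]]'

```text
t: 16.8
tool_pos: [0.6083, 0.1465, 0.1954]
tool_rot: [0.442, -3.107, -0.0]
contact_force: [-0.3, 0.2, -0.9]
opening: 0.0706
grip_force: 0.0
```

Emit:
servo_tool --increments '[[[5,0,0,0,0],[4,0,0,0,0],[3.5,0,0,0,0],[3.5,0,0,0,0]]]' --newtons 40

```text
t: 17.2
tool_pos: [0.6102, 0.1467, 0.1994]
tool_rot: [-0.442, 3.107, -0.0]
contact_force: [-1.1, -0.4, 4.8]
opening: 0.0425
grip_force: 41.0
```

```bash
cat >> h.py <<'E'
def tq(n=4):
    L=[]
    for i in range(n):
        o=ctrl.get_obs(); L.append([o["wrist_torque"][2],o["effort"][5]]); grab("side")
    print(np.round(L,3).tolist(),np.mean(L,0).round(3),"q6",o["q"][5].round(3),"z",o["tool_pos"][2].round(4),"F",o["contact_force"].round(1),"open",o["opening"].round(4),"t",round(o["t"],2))
E
python3 -c "
from h import *
tq()"
```

```text
Traceback (most recent call last):
  File "h.py", line 40, in tq
    print(np.round(L,3).tolist(),np.mean(L,0).round(3),"q6",o["q"][5].round(3),"z",o["tool_pos"][2].round(4),"F",o["contact_force"].round(1),"open",o["opening"].round(4),"t",round(o["t"],2))
                                                                                                                                                    ^^^^^^^^^^^^^^^^^^
AttributeError: 'float' object has no attribute 'round'
```

```bash
sed -i 's/o\["opening"\].round(4)/round(o["opening"],4)/' h.py; python3 -c "
from h import *
tq()"
```

```text
[[-0.053, -0.011], [-0.053, -0.011], [0.018, -0.011], [-0.015, -0.011]] [-0.026 -0.011] q6 -1.736 z 0.1994 F [-1.  -0.7  5.6] open 0.0427 t 17.55
```

Emit:
servo_tool --increments '[[[3.5,0,0,0.04,8],[3.5,0,0,0.08,16],[3.5,0,0,0.11,24],[3.5,0,0,0.14,32],[3.5,0,0,0.17,40]]]'

```text
t: 18.1
tool_pos: [0.6101, 0.1463, 0.1977]
tool_rot: [0.655, 3.069, -0.001]
contact_force: [-1.2, -1.5, 6.5]
opening: 0.0427
grip_force: 41.4
```

```bash
python3 -c "
from h import *
tq()"
```

```text
[[0.166, -0.969], [-0.261, 0.246], [-0.234, 0.246], [-0.263, -0.122]] [-0.148 -0.15 ] q6 -1.037 z 0.1976 F [-0.4 -1.   6.3] open 0.0427 t 18.25
```

Emit:
servo_tool --increments '[[[3.5,0,0,0.01,2],[3.5,0,0,0.03,5],[3.5,0,0,0.04,8],[3.5,0,0,0.05,11],[3.5,0,0,0.06,14]]]'

```text
t: 18.8
tool_pos: [0.6101, 0.1462, 0.1971]
tool_rot: [1.02, 2.969, -0.0]
contact_force: [-0.4, -1.9, 5.9]
opening: 0.043
grip_force: 41.4
```

```bash
python3 -c "
from h import *
tq()"
```

```text
[[0.196, -0.255], [-0.159, 0.127], [-0.192, -0.079], [-0.242, -0.198]] [-0.099 -0.101] q6 -0.793 z 0.1971 F [-1.5 -1.8  7.4] open 0.0426 t 18.95
```

Emit:
servo_tool --increments '[[[3.5,0,0,0.01,3],[3.5,0,0,0.03,6],[3.5,0,0,0.04,9],[3.5,0,0,0.05,11],[3.5,0,0,0.05,12]]]'

```text
t: 19.5
tool_pos: [0.61, 0.1461, 0.1966]
tool_rot: [1.323, 2.847, -0.0]
contact_force: [-1.0, -2.2, 6.0]
opening: 0.0428
grip_force: 41.4
```

```bash
python3 -c "
from h import *
tq()"
```

```text
[[0.135, 0.097], [-0.009, 0.132], [0.029, 0.025], [-0.083, -0.027]] [0.018 0.057] q6 -0.584 z 0.1966 F [-0.8 -1.3  6.6] open 0.043 t 19.65
```

```bash
cat > r.py <<'E'
from station import ctrl
o=ctrl.get_obs(); print(round(o["t"],2),"q6 %.3f T %.3f eff %.3f dq %.2f z %.4f"%(o["q"][5],o["wrist_torque"][2],o["effort"][5],o["dq"][5],o["tool_pos"][2]), o["wrist_torque"].round(3))
E
```

Emit:
servo_tool --increments '[[[3.5,0,0,0.01,3],[3.5,0,0,0.025,6],[3.5,0,0,0.04,9]]]'

```text
t: 20.0
tool_pos: [0.6099, 0.1461, 0.1962]
tool_rot: [1.544, 2.733, -0.001]
contact_force: [-2.1, -2.5, 7.9]
opening: 0.0427
grip_force: 41.4
```

```bash
python3 r.py
```

```text
20.0 q6 -0.425 T 0.101 eff -0.256 dq 0.52 z 0.1962 [-0.497  0.486  0.101]
```

Emit:
servo_tool --increments '[[[3.5,0,0,0.01,3],[3.5,0,0,0.025,6],[3.5,0,0,0.04,9]]]'

```text
t: 20.3
tool_pos: [0.6098, 0.146, 0.1958]
tool_rot: [1.753, 2.604, -0.001]
contact_force: [-2.3, -2.2, 7.0]
opening: 0.0427
grip_force: 41.4
```

```bash
python3 r.py
```

```text
20.3 q6 -0.268 T 0.229 eff -0.257 dq 0.52 z 0.1958 [-0.524  0.582  0.229]
```

Emit:
servo_tool --increments '[[[3.5,0,0,0.01,3],[3.5,0,0,0.025,6],[3.5,0,0,0.04,9]]]'

```text
t: 20.6
tool_pos: [0.6097, 0.146, 0.1955]
tool_rot: [1.953, 2.459, -0.001]
contact_force: [-2.1, -2.4, 8.7]
opening: 0.0427
grip_force: 41.5
```

```bash
python3 r.py
```

```text
20.6 q6 -0.111 T 0.108 eff -0.239 dq 0.52 z 0.1955 [-0.489  0.687  0.108]
```

Emit:
servo_tool --increments '[[[3.5,0,0,0.01,3],[3.5,0,0,0.025,6],[3.5,0,0,0.04,9]]]'

```text
t: 20.9
tool_pos: [0.6096, 0.1459, 0.1951]
tool_rot: [2.139, 2.298, -0.001]
contact_force: [-3.4, -2.4, 8.6]
opening: 0.0428
grip_force: 41.5
```

```bash
python3 r.py
```

```text
20.9 q6 0.046 T 0.209 eff -0.212 dq 0.52 z 0.1951 [-0.476  0.782  0.209]
```

Emit:
servo_tool --increments '[[[3.5,0,0,0.01,3],[3.5,0,0,0.025,6],[3.5,0,0,0.04,9]]]'

```text
t: 21.2
tool_pos: [0.6095, 0.1459, 0.1948]
tool_rot: [2.313, 2.123, -0.001]
contact_force: [-3.1, -4.6, 9.8]
opening: 0.0428
grip_force: 41.5
```

```bash
python3 r.py
```

```text
21.2 q6 0.203 T 0.236 eff -0.203 dq 0.52 z 0.1948 [-0.426  0.784  0.236]
```

Emit:
servo_tool --increments '[[[3.5,0,0,0.01,3],[3.5,0,0,0.025,6],[3.5,0,0,0.04,9]]]'

```text
t: 21.5
tool_pos: [0.6095, 0.146, 0.1944]
tool_rot: [2.473, 1.935, -0.001]
contact_force: [-3.4, -2.8, 10.6]
opening: 0.0429
grip_force: 41.5
```

```bash
python3 r.py
```

```text
21.5 q6 0.360 T 0.227 eff -0.194 dq 0.52 z 0.1944 [-0.453  0.849  0.227]
```

Emit:
servo_tool --increments '[[[3.5,0,0,0.01,3],[3.5,0,0,0.025,6],[3.5,0,0,0.04,9]]]'

```text
t: 21.8
tool_pos: [0.6094, 0.146, 0.1941]
tool_rot: [2.617, 1.735, -0.001]
contact_force: [-4.0, -4.0, 9.4]
opening: 0.0431
grip_force: 41.6
```

```bash
python3 r.py
```

```text
21.8 q6 0.517 T 0.200 eff -0.185 dq 0.52 z 0.1941 [-0.482  0.953  0.2  ]
```

Emit:
servo_tool --increments '[[[3.5,0,0,0.01,3],[3.5,0,0,0.025,6],[3.5,0,0,0.04,9]]]'

```text
t: 22.1
tool_pos: [0.6093, 0.1461, 0.1937]
tool_rot: [2.745, 1.525, -0.001]
contact_force: [-5.3, -2.9, 9.7]
opening: 0.0431
grip_force: 41.6
```

```bash
python3 r.py
```

```text
22.1 q6 0.674 T 0.262 eff -0.176 dq 0.52 z 0.1937 [-0.42   1.016  0.262]
```

Joint 6's effort was flat at -0.257. It then stepped by about 0.036 and has climbed 0.059 per rad since, so contact came at q6 of about -0.11. The tip force is now about 34 N. I'm turning on to q6 of about 1.43.

Emit:
servo_tool --increments '[[[3.5,0,0,0.01,3],[3.5,0,0,0.025,6],[3.5,0,0,0.04,9],[3.5,0,0,0.05,12],[3.5,0,0,0.06,15]]]'

```text
t: 22.6
tool_pos: [0.6092, 0.1462, 0.1931]
tool_rot: [2.921, 1.154, -0.001]
contact_force: [-5.6, -3.0, 10.6]
opening: 0.0431
grip_force: 41.6
```

```bash
python3 r.py
```

```text
22.6 q6 0.936 T 0.294 eff -0.161 dq 0.52 z 0.1931 [-0.402  1.112  0.294]
```

Emit:
servo_tool --increments '[[[3.5,0,0,0.01,3],[3.5,0,0,0.025,6],[3.5,0,0,0.04,9],[3.5,0,0,0.05,12],[3.5,0,0,0.06,15]]]'

```text
t: 23.1
tool_pos: [0.6091, 0.1463, 0.1926]
tool_rot: [3.047, 0.763, -0.001]
contact_force: [-6.0, -2.4, 10.1]
opening: 0.043
grip_force: 41.6
```

```bash
python3 r.py
```

```text
23.1 q6 1.198 T 0.257 eff -0.146 dq 0.52 z 0.1926 [-0.22   1.046  0.257]
```

Emit:
servo_tool --increments '[[[3.5,0,0,0.01,3],[3.5,0,0,0.025,6],[3.5,0,0,0.04,9],[3.5,0,0,0.05,12]]]'

```text
t: 23.5
tool_pos: [0.609, 0.1464, 0.1921]
tool_rot: [3.11, 0.44, -0.001]
contact_force: [-6.8, -1.8, 10.3]
opening: 0.043
grip_force: 41.6
```

```bash
python3 r.py
```

```text
23.5 q6 1.407 T 0.257 eff -0.134 dq 0.52 z 0.1921 [-0.194  1.059  0.257]
```

Emit:
servo_tool --increments '[[[4.6,0,0,0,0],[5.5,0,0,0,0],[7,0,0,0,0],[7,0,0,0,0],[7,0,0,0,0]]]'

```text
t: 24.0
tool_pos: [0.6091, 0.1467, 0.1892]
tool_rot: [-3.11, -0.443, 0.001]
contact_force: [0.5, -0.7, 0.1]
opening: 0.0704
grip_force: 0.0
```

Emit:
servo_tool --increments '[[[7,0,0,-2,0],[7,0,0,-5,0],[7,0,0,-8,0],[7,0,0,-8,0],[7,0,0,-8,0]]]'

```text
t: 24.5
tool_pos: [0.6096, 0.1467, 0.2704]
tool_rot: [3.11, 0.443, 0.003]
contact_force: [0.7, 0.3, -0.2]
opening: 0.0698
grip_force: 0.0
```

```bash
python3 - <<'E'
from h import *
for i in range(3): grab("side")
a,K,C=grab("wrist"); to([*(CR+RS@[-.095,.112]),.16])
for c in blobs(a,(40,100,40),(85,255,255),40)[:2]: u,r=cv2.minEnclosingCircle(c); print("green",u,r,ray(K,C,u,.1))
for c in blobs(a,(0,150,60),(8,255,255),40)[:2]: print("red",rect(K,C,c,.097))
save("w9",a)
E
```

```text
pos [0.6084 0.1466 0.2674] yaw 16.19 shift [ -7.34 -12.63  10.77] turn None t 24.7 F [ 0.3 -0.3 -0.4]
green (120.0, 247.5) 16.19423484802246 [0.50107511 0.24701366 0.1       ]
green (503.441162109375, 293.5367736816406) 24.720834732055664 [ 0.55848508 -0.13782665  0.1       ]
red [0.6322 0.1495 0.0438 0.0351 6.7639]
```

View pics/w9.png

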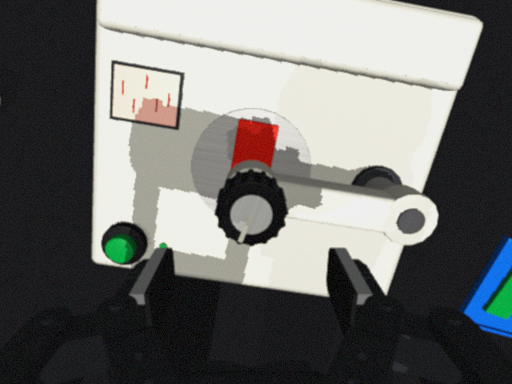

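The wrist picture shows the knob released at (250,212), the arm still straight over the plaque at (255,145), and the button at (122,248). I'm going to the button.

Emit:
servo_tool --increments '[[[4,-2,-3.5,0,0],[2,-4,-7,0,0],[0,-6,-10.5,0,0],[0,-7.4,-12.6,0,0],[0,-7.4,-12.6,4,0]]]'

```text
t: 25.2
tool_pos: [0.5039, 0.2501, 0.2348]
tool_rot: [-3.107, -0.448, -0.017]
contact_force: [1.9, -0.1, 0.8]
opening: -0.0
grip_force: 0.0
```

Emit:
servo_tool --increments '[[[0,0,0,3,0],[0,0,0,6,0],[0,0,0,8,0],[0,0,0,8,0],[0,0,0,8,0]]]'

```text
t: 25.7
tool_pos: [0.5027, 0.2469, 0.1491]
tool_rot: [3.11, 0.442, -0.002]
contact_force: [-0.5, -0.2, 0.6]
opening: -0.0002
grip_force: 0.0
```

```bash
python3 -c "
from h import *
to([.5018,.247,.119])"
```

```text
pos [0.5027 0.2469 0.1491] yaw 16.19 shift [-0.07 -0.03  3.01] turn None t 25.7 F [-0.5 -0.2  0.6]
```

Emit:
servo_tool --increments '[[[0,0,0,1,0],[0,0,0,1.8,0],[0,0,0,2.3,0],[0,0,0,2.3,0]]]'

```text
t: 26.1
tool_pos: [0.5028, 0.2469, 0.1261]
tool_rot: [3.11, 0.442, -0.001]
contact_force: [-1.7, 0.6, 0.4]
opening: -0.0004
grip_force: 0.7
```

Emit:
servo_tool --increments '[[[0,0,0,0.2,0],[0,0,0,0.4,0],[0,0,0,0.4,0]]]'

```text
t: 26.4
tool_pos: [0.5032, 0.2471, 0.123]
tool_rot: [-3.11, -0.442, -0.001]
contact_force: [-1.4, -1.3, 3.8]
opening: 0.0001
grip_force: 1.5
```

Button contact. I press further.

Emit:
servo_tool --increments '[[[0,0,0,0.2,0],[0,0,0,0.4,0],[0,0,0,0.4,0]]]'

```text
t: 26.7
tool_pos: [0.5033, 0.2471, 0.12]
tool_rot: [3.11, 0.443, 0.0]
contact_force: [-4.7, -2.7, 10.2]
opening: -0.0004
grip_force: 4.6
```

Emit:
servo_tool --increments '[[[0,0,0,0.2,0],[0,0,0,0.3,0],[0,0,0,0.3,0]]]'

```text
t: 27.0
tool_pos: [0.5035, 0.2472, 0.1197]
tool_rot: [3.11, 0.443, -0.001]
contact_force: [-11.2, -4.8, 23.0]
opening: -0.0003
grip_force: 11.2
```

The button has bottomed out, so I let go and retreat.

Emit:
servo_tool --increments '[[[0,0,0,-1,0],[0,0,0,-4,0],[0,0,0,-9,0],[0,0,0,-14,0],[0,0,0,-14,0]]]'

```text
t: 27.5
tool_pos: [0.5069, 0.2484, 0.2648]
tool_rot: [-3.107, -0.442, -0.025]
contact_force: [0.9, 0.3, 1.3]
opening: 0.0
grip_force: 0.0
```

```bash
python3 - <<'E'
from h import *
for i in range(6): grab("side")
a,K,C=grab("top")
for n,lo,hi,z in [("red",(0,140,80),(8,255,255),.097),("green",(40,100,60),(85,255,255),.011)]:
    for c in blobs(a,lo,hi,8)[:8]:
        r=rect(K,C,c,z)
        if r[0]>.45: print(n,r)
to([.5,.2,.2])
print(ctrl.finish_job())
E
```

```text
red [ 5.47900e-01 -4.77600e-01  6.12000e-02  3.03000e-02  4.20899e+01]
red [0.582  0.1462 0.0312 0.0276 1.989 ]
red [ 6.40900e-01  1.51700e-01  2.78000e-02  1.74000e-02 -8.83987e+01]
green [ 0.5286 -0.2414  0.0866  0.0328 -5.195 ]
green [ 4.93900e-01  2.66700e-01  2.57000e-02  1.47000e-02 -8.83707e+01]
pos [0.5021 0.2467 0.253 ] yaw 16.19 shift [-1.48  4.43  5.31] turn None t 27.85 F [ 0.4 -0.4  0.6]
the job is handed in; nothing more can be done
None
```

I handed the job in at about 28 s of the 72 s: the red plaque is clamped over the crystal at about 51 N (estimated from joint torque), and I pressed the scan button to its stop and let go; the final picture shows the plaque still in place, and no verdict was returned.

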